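# Zero the pantry scale by touch

## Task

Zero the kitchen scale with the canister standing on it: with the fingertips, press the long bar key lightly down to wake the scale and let it come up again, then press the round key lightly down and draw back clear of everything, leaving both keys up. Never press the small square key, do not press two keys together or lean on the scale, and leave the canister and everything else on the counter standing where it is.

Things in the scene. Friction and masses are not known exactly. Their poses are not given: they have to be found in the camera images.
- scale: fixed white kitchen scale, casing 270 (x) x 220 (y) x 40 mm high. Origin: centre of its underside; its -x side faces the robot. Steel pan 156 x 190 mm, top 52 mm high, centred at x = +50 mm. A flat greenish display (not a key) lies before it. Three black keys in a row at x = -100 mm, y = -66, 0, +66 mm; which key is in which place changes.
- bar_top (a point): centre of the top face of the long bar key (power), 54 mm along the scale's y by 18 mm. Plain black plastic; unpressed it stands 10 mm proud of the casing, top 50 mm above the counter. Axes as the scale's, z up.
- bar_key (a joint): how far the bar key is pressed straight down, m: 0 up, 0.006 fully down, where it stops. A spring returns it when let go: about 1.2 N to start it, 3.6 N at 4 mm, 4.8 N fully down. It counts as pressed beyond 0.0035.
- bar_mount: thin fixed surround of the bar key, which carries the key; origin on the casing top under the key's centre, 40 mm above the counter, axes as the scale's
- round_top (a point): centre of the top face of the round key (zero), 32 mm in diameter. Plain black plastic; unpressed it stands 10 mm proud of the casing, top 50 mm above the counter. Axes as the scale's, z up.
- round_key (a joint): how far the round key is pressed straight down, m: 0 up, 0.006 fully down, where it stops. A spring returns it when let go: about 1.2 N to start it, 3.6 N at 4 mm, 4.8 N fully down. It counts as pressed beyond 0.0035.
- round_mount: thin fixed surround of the round key, which carries the key; origin on the casing top under the key's centre, 40 mm above the counter, axes as the scale's
- square_top (a point): centre of the top face of the small square key (units), 18 x 18 mm: to be left alone. Plain black plastic; unpressed it stands 10 mm proud of the casing, top 50 mm above the counter. Axes as the scale's, z up.
- square_key (a joint): how far the square key is pressed straight down, m: 0 up, 0.006 fully down, where it stops. A spring returns it when let go: about 1.2 N to start it, 3.6 N at 4 mm, 4.8 N fully down. It counts as pressed beyond 0.0035.
- square_mount: thin fixed surround of the square key, which carries the key; origin on the casing top under the key's centre, 40 mm above the counter, axes as the scale's
- pan_canister: white ceramic canister with wooden lid, 92 mm across, 75 mm high with its knob, loose, standing on the scale's pan; origin: centre of its underside
- tall_canister: white ceramic canister with wooden lid, 100 mm across, 180 mm high with its knob, loose, standing on the counter to +y of the scale; origin: centre of its underside
- jar: lidded glass jar, 72 mm across, 110 mm high, loose, on the counter to -y of the scale; origin: centre of its underside
- tin: food tin, 68 mm across, 85 mm high, loose, on the counter to +y of the scale; origin: centre of its underside
- timer: round white wind-up kitchen timer, 68 mm across, 44 mm high, loose, on the counter to -y of the key panel; origin: centre of its underside
- spoon: wooden-handled spoon 150 mm long, loose, lying flat on the counter to +y of the key panel; origin: its middle, on the underside

How it is judged:
By the outcome, as a careful person would: the job done as asked, in the order asked, and still so for the second after the job is handed in, with the robot touching nothing.
It also fails if it takes over 38 s, if anything falls off the work surface, if the arm or the gripper's body presses on something with over 40 N, if the wrist force passes 120 N, or if a joint passes its speed limit or range.

## Robot

A 7-joint arm with a two-finger parallel gripper is mounted at the origin on the work surface. World frame = base frame: x ahead of the robot, y to its left, z up, the work surface at z = 0. Lengths are in mm, angles in rad, forces in N, time in s.
With the tool pointing down it reaches from about 400 to 900 mm from the base axis. Payload 5.5 kg.
Tool frame: the origin (TCP) lies between the finger pads; the fingertips stand 25 mm ahead of it and the grasp point (between the pads) lies 6 mm ahead of it; z points along the fingers, y is the line along which they close (so a half turn about z gives the same grasp; the last joint's range is limited). The gripper opens to 85 mm and grips with 20 to 120 N. Pads are 22 mm wide; open, the fingers measure 114 mm over their backs; the gripper's body (76 mm by 85 mm) begins 54 mm behind the grasp point. The pads swing forward as they close: fully open they stand 13 mm farther back than shut.
Start: joints at [-0.974, 0.501, -0.427, 1.55, 0.221, 1.138, -0.21], TCP at [212.926, 614.135, 256.31] pointing down, gripper open.
Joint ranges: [-2.88, 2.88], [-0.31, 2.03], [-1.54, 1.56], [0.2, 2.42], [-1.41, 4.55], [0.19, 2.02], [-2.57, 2.57]. Speed limits (rad/s): [2.57, 2.57, 3.14, 3.14, 3.14, 3.14, 3.14].

## Interface

Orientations are given as a unit quaternion [w, x, y, z].
In Python, from station import readout, imaging, order gives the robot as it stands.
- The arm moves only by the tool apply_moves, never from a script. Its argument "commands" is a list that holds one entry, the list of rows, each a list of 7 numbers: the turn, a rotation vector about the tool's x, y, z scaled (see below), then the shift along the tool's x, y, z scaled (see below), then the opening, from -1 (shut) to 1 (fully open). A call has 1 to 12 rows; each row shifts and turns the commanded pose from where the row before left it, along the tool's axes as they then stand; what a row does not reach is not made up. The controller multiplies each number of a shift by 20 mm and each number of a turn by pi/2 rad. A row lasts 1/12 s, in which the tool goes at most 41.7 mm and 7.16 degrees, less where a joint would pass 70% of its speed; a pose out of reach is approached as far as the arm can. A call with a number of a shift or a turn outside -1 to 1 is refused whole. A call with a gripper value outside its range is refused whole. The fingers move at their own pace and stop on an object; "force" is the grip in N (left out, the last holds). Time passes only in rows, so rows that do not move let the fingers close. It gives the time, the measured TCP pose, the force, the opening and the grip force at its end, in the units of the state.
- readout.observe(): the state, without advancing time (a new reading comes with each control period).
- imaging.camera(name): name is "scene" or "top" or "wrist"; returns a dict with "pixels" (420x560x3 uint8, red, green, blue), "depth" (420x560 float32, mm along the optical axis (not along the pixel's ray), 0 where there is no reading), "vertical_fov" (degrees; the focal length in pixels is half the picture's height over the tangent of half this angle, whatever the lens; pixels are square), "cx", "cy" (the principal point, pixels), "rvec" (rotation vector, rad) and "tvec" (3), from world to camera coordinates, as OpenCV has them. Camera axes: x right, y down, z forward; pixel columns grow to the right and rows downward; lengths in mm; the calibration is good to about 2 mm. A picture is of the moment at which its call begins.
- order.hand_in(): hands the job in; it is judged then, once.
The state is a dict: "clock": time; "joint_pos": joint angles; "joint_vel": joint speeds; "effort": joint torques, N m; "tcp_pos": TCP position; "eef_rot": TCP orientation; "force": force on the tool from outside, world axes, zero at the start; "wrist_torque": the same for the moment, N m; "width": opening from 0.0 (shut) to 1.0 (fully open); "finger_force": force on a finger pad.
Only numpy, scipy, OpenCV 4.12 (cv2) and the standard library are available. Lean on these libraries where they do the work, as an engineer would, in place of code of your own. Each camera call takes 0.05 s, during which the arm holds its last target. There are 200 camera calls.

## Working session

There is one attempt and no reset: what is moved stays moved. The work goes in short steps, Python scripts to look and compute and a tool call to move; the robot and the scene stay as the last step left them, time stands still between calls to the robot, and variables do not carry over. Pictures are saved under pics/ and viewed, at most 10 in all, crops included, and the job is handed in when it is done.

Besides the shell and the picture viewer there is one more tool, called after ">>>" by a JSON object that holds its "name" and its "arguments", one argument or row to a line. apply_moves: Moves the arm, as the interface text tells. Its arguments: {"type":"object","properties":{"commands":{"type":"array"},"force":{"type":"number"}},"required":["commands"]}

```bash
ls; mkdir -p pics
cat > h.py <<'E'
import numpy as np, cv2
from station import readout, imaging, order
def cam(n):
    c=imaging.camera(n); R=cv2.Rodrigues(np.array(c["rvec"],float))[0]; t=np.array(c["tvec"],float).ravel()
    f=c["pixels"].shape[0]/2/np.tan(np.radians(c["vertical_fov"]/2))
    return c,R,t,f
def cloud(c,R,t,f):
    d=c["depth"].astype(float); v,u=np.mgrid[:d.shape[0],:d.shape[1]]
    P=np.stack([(u-c["cx"])*d/f,(v-c["cy"])*d/f,d],-1)
    W=(P-t)@R; W[d<=0]=np.nan
    return W
E
python3 - <<'E'
from h import *
print(readout.observe())
for n in("scene","top"):
    c,R,t,f=cam(n); cv2.imwrite(f"pics/{n}0.png",c["pixels"][:,:,::-1]); W=cloud(c,R,t,f)
    np.savez(f"{n}0.npz",W=W,px=c["pixels"],R=R,t=t,f=f,cx=c["cx"],cy=c["cy"])
    print(n,f,c["cx"],c["cy"],-R.T@t, [k for k in c])
E
```

```text
pics
{'clock': 0.0, 'joint_pos': array([-0.97384015,  0.50182889, -0.42678144,  1.55145019,  0.22079439,
        1.13828519, -0.2102878 ]), 'joint_vel': array([-0.00177742, -0.00071713, -0.00065371,  0.00120427,  0.00088271,
        0.00111643,  0.00083163]), 'effort': array([-1.79555591e-04, -5.69522452e+01, -5.81588432e+00, -2.80929458e+01,
        1.07725800e-02,  1.18850541e-02, -6.59675663e-06]), 'tcp_pos': array([212.77378811, 613.51170399, 255.27023518]), 'eef_rot': array([-1.91081757e-04,  1.66076850e-01,  9.86112347e-01, -9.39734777e-04]), 'force': array([ 1.28303151, -0.39238915, -0.47782623]), 'wrist_torque': array([-0.01522788,  0.05781628,  0.0036821 ]), 'finger_force': 0.0, 'width': 0.9998932753882804}
scene 520.7985206321225 272.8466694095029 206.62831483920328 [1198.93241408  184.36249905 1019.53512734] ['pixels', 'depth', 'vertical_fov', 'cx', 'cy', 'rvec', 'tvec']
top 531.6957488102122 284.0699351468617 208.8717368283275 [ 483.78211601   68.96087055 1000.80544361] ['pixels', 'depth', 'vertical_fov', 'cx', 'cy', 'rvec', 'tvec']
```

View pics/top0.png

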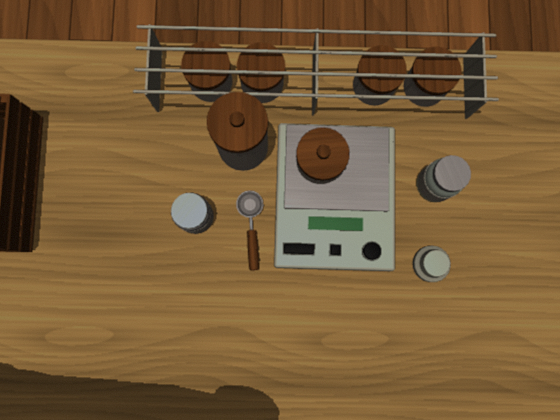

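View pics/scene0.png

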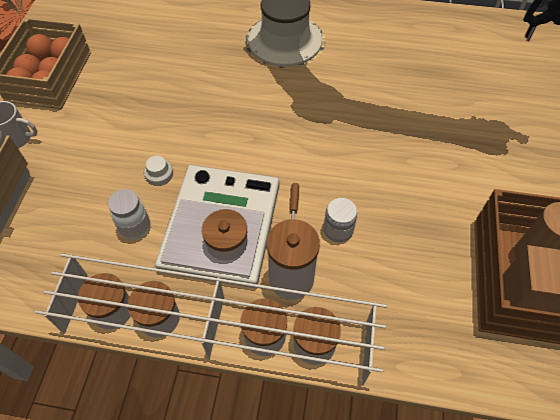

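In the top view, the bar key is at about (298,249), the square key at (335,250) and the round key at (372,251). The bar is at the +y end and the round key at the -y end. The spoon (252,230) and tall canister (237,122) are to +y, and the timer (432,263) is to -y. The scene view agrees: round (202,177), square (230,181), bar (258,185).

Run:
```python
from h import *
from scipy.spatial.transform import Rotation as Ro
K={}
for n,seeds in (("top",[(298,249),(335,250),(372,251)]),("scene",[(258,185),(230,181),(202,177)])):
    z=np.load(n+"0.npz"); W=z["W"]; g=z["px"].max(-1); 
    k,l,st,ce=cv2.connectedComponentsWithStats((g<60).astype(np.uint8))
    for name,(u,v) in zip(("bar","sq","round"),seeds):
        m=l==l[v,u]; e=cv2.erode(m.astype(np.uint8),np.ones((3,3)))>0
        # intersect centroid ray with z=50
        c=ce[l[v,u]]; o=-z["R"].T@z["t"]; d=z["R"].T@np.array([(c[0]-z["cx"])/z["f"],(c[1]-z["cy"])/z["f"],1])
        P=o+d*(50-o[2])/d[2]
        print(n,name,m.sum(),g[v,u],P.round(1),np.nanmedian(W[e],0).round(1),np.nanmin(W[m],0).round(0),np.nanmax(W[m],0).round(0))
    # casing
    w=(z["W"][...,2]>36)&(z["W"][...,2]<44)&(abs(W[...,0]-600)<250)&(abs(W[...,1])<250)
    k,l,st,ce=cv2.connectedComponentsWithStats(w.astype(np.uint8)); i=1+np.argmax(st[1:,4])
    if n=="top":
        Q=W[l==i]; print("casing",cv2.minAreaRect(Q[:,:2].astype(np.float32)),np.median(Q[:,2]))
s=readout.observe(); q=s["eef_rot"]; print(Ro.from_quat(q[[1,2,3,0]]).as_matrix().round(3))
```

```text
top bar 319 27 [544.1  27.2  50. ] [544.2  28.   50.2] [535.  -1.  37.] [554.  53.  55.]
top sq 111 24 [543.1 -38.2  50. ] [543.5 -38.4  50.3] [535. -48.  38.] [553. -30.  55.]
top round 257 21 [ 542.  -103.8   50. ] [ 541.4 -104.2   50.4] [ 527. -120.   38.] [557. -88.  54.]
casing ((643.6354370117188, -40.75202941894531), (219.45831298828125, 269.40301513671875), 89.29530334472656) 40.29823914876989
scene bar 188 27 [548.   26.3  50. ] [547.8  25.3  49.1] [535.  -1.  38.] [554.  53.  55.]
scene sq 57 27 [547.3 -39.3  50. ] [547.8 -39.8  49.2] [535. -48.  37.] [554. -32.  55.]
scene round 133 25 [ 546.6 -104.2   50. ] [ 545.9 -104.8   49.2] [ 529. -120.   39.] [560. -92.  54.]
[[-0.945  0.328 -0.001]
 [ 0.328  0.945 -0.002]
 [ 0.    -0.002 -1.   ]]
```

>>> {"name": "apply_moves", "arguments": {
  "commands": [
    [[0,0,-0.07,0,0,0,-1],[0,0,-0.07,0,0,0,-1],[0,0,-0.07,0,0,0,-1],[0,0,0,-0.5,-1,0,-1],[0,0,0,-0.5,-1,0,-1],[0,0,0,-0.5,-1,0,-1],[0,0,0,-0.5,-1,0,-1],[0,0,0,-0.5,-1,0,-1],[0,0,0,-0.5,-1,0,-1],[0,0,0,-0.5,-1,0,-1],[0,0,0,-0.5,-1,0,-1],[0,0,0,-0.5,-1,0,-1]]
  ]
}}

```text
clock: 1.1
tcp_pos: [302.4, 432.5, 255.9]
eef_rot: [-0.0, 0.002, 1.0, -0.0]
force: [0.2, 1.1, -0.4]
width: -0.0
finger_force: 0.0
```

Tracking is good, so I'll continue across.

>>> {"name": "apply_moves", "arguments": {
  "commands": [
    [[0,0,0,-0.6,-1,0,-1],[0,0,0,-0.6,-1,0,-1],[0,0,0,-0.6,-1,0,-1],[0,0,0,-0.6,-1,0,-1],[0,0,0,-0.6,-1,0,-1],[0,0,0,-0.6,-1,0,-1],[0,0,0,-0.6,-1,0,-1],[0,0,0,-0.6,-1,0,-1],[0,0,0,-0.6,-1,0,-1],[0,0,0,-0.6,-1,0,-1],[0,0,0,-0.6,-1,0,-1],[0,0,0,-0.6,-1,0,-1]]
  ]
}}

```text
clock: 2.1
tcp_pos: [445.5, 192.0, 256.1]
eef_rot: [-0.0, 0.002, 1.0, -0.0]
force: [0.2, -0.1, -0.3]
width: 0.002
finger_force: 0.0
```

>>> {"name": "apply_moves", "arguments": {
  "commands": [
    [[0,0,0,-0.6,-1,0.3,-1],[0,0,0,-0.6,-1,0.3,-1],[0,0,0,-0.6,-1,0.3,-1],[0,0,0,-0.6,-1,0.3,-1],[0,0,0,-0.6,-1,0.3,-1],[0,0,0,-0.6,-1,0.3,-1],[0,0,0,-0.6,-1,0.3,-1],[0,0,0,0,-0.4,0,-1],[0,0,0,0,0,0,-1],[0,0,0,0,0,0,-1]]
  ]
}}

```text
clock: 2.93
tcp_pos: [528.1, 45.3, 214.1]
eef_rot: [-0.001, 0.002, 1.0, 0.0]
force: [-0.2, 0.7, -0.5]
width: 0.002
finger_force: 0.0
```

>>> {"name": "apply_moves", "arguments": {
  "commands": [
    [[0,0,0,-0.42,-0.45,0.5,-1],[0,0,0,-0.42,-0.45,0.5,-1],[0,0,0,0,0,1,-1],[0,0,0,0,0,1,-1],[0,0,0,0,0,1,-1],[0,0,0,0,0,0.8,-1],[0,0,0,0,0,0.6,-1],[0,0,0,0,0,0,-1],[0,0,0,0,0,0,-1]]
  ]
}}

```text
clock: 3.68
tcp_pos: [545.0, 28.1, 106.3]
eef_rot: [-0.0, 0.001, 1.0, 0.0]
force: [-0.0, -0.7, 0.3]
width: 0.002
finger_force: 0.0
```

Run:
```python
from h import *
s=readout.observe(); print(s["tcp_pos"],s["force"])
a=cam("scene")[0]["pixels"]; c,R,t,f=cam("wrist"); b=c["pixels"]
im=np.hstack([cv2.resize(a[110:270,130:330],(500,400),interpolation=2),cv2.resize(b,(300,225)).repeat(1,0)[:225] if 0 else cv2.copyMakeBorder(cv2.resize(b,(300,225)),0,175,0,0,0)])
cv2.imwrite("pics/a1.png",im[:,:,::-1])
```

```text
[544.97452911  28.09410735 106.28705192] [-0.01472099 -0.68553084  0.28496207]
```

View pics/a1.png

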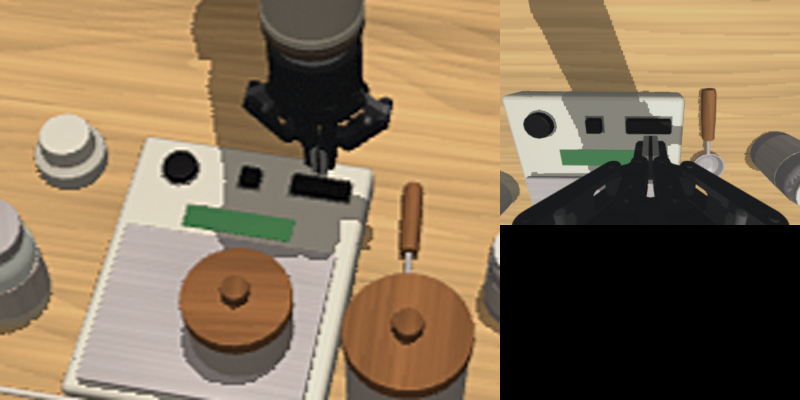

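The closed fingertips are above the bar key (about (320,185) in the crop), and the canister, spoon and timer haven't been touched. Next I'll go down to just above the key.

>>> {"name": "apply_moves", "arguments": {
  "commands": [
    [[0,0,0,0,0,0.5,-1],[0,0,0,0,0,0.4,-1],[0,0,0,0,0,0.3,-1],[0,0,0,0,0,0.1,-1],[0,0,0,0,0,0,-1],[0,0,0,0,0,0,-1]]
  ]
}}

```text
clock: 4.28
tcp_pos: [545.3, 26.8, 80.0]
eef_rot: [-0.0, 0.002, 1.0, 0.0]
force: [0.1, -0.0, -0.0]
width: -0.002
finger_force: 0.0
```

>>> {"name": "apply_moves", "arguments": {
  "commands": [
    [[0,0,0,0,0,0.1,-1],[0,0,0,0,0,0.1,-1],[0,0,0,0,0,0,-1],[0,0,0,0,0,0,-1]]
  ]
}}

```text
clock: 4.62
tcp_pos: [545.4, 26.8, 76.3]
eef_rot: [-0.0, 0.002, 1.0, 0.0]
force: [0.1, -0.9, 0.4]
width: -0.002
finger_force: 0.0
```

>>> {"name": "apply_moves", "arguments": {
  "commands": [
    [[0,0,0,0,0,0.1,-1],[0,0,0,0,0,0.1,-1],[0,0,0,0,0,0,-1],[0,0,0,0,0,0,-1],[0,0,0,0,0,0,-1]]
  ]
}}

```text
clock: 5.03
tcp_pos: [545.8, 26.9, 72.5]
eef_rot: [0.0, 0.002, 1.0, 0.0]
force: [1.1, -0.5, 2.3]
width: -0.001
finger_force: 1.3
```

>>> {"name": "apply_moves", "arguments": {
  "commands": [
    [[0,0,0,0,0,0.07,-1],[0,0,0,0,0,0.06,-1],[0,0,0,0,0,0,-1],[0,0,0,0,0,0,-1],[0,0,0,0,0,0,-1]]
  ]
}}

```text
clock: 5.45
tcp_pos: [545.7, 26.9, 69.9]
eef_rot: [0.0, 0.002, 1.0, 0.0]
force: [0.3, -0.4, 3.7]
width: 0.0
finger_force: 2.1
```

Run:
```python
from h import *
F=[];Z=[]
for i in range(6):
    cam("wrist"); s=readout.observe(); F.append(s["force"][2]); Z.append(s["tcp_pos"][2])
print(np.round(F,2),np.round(Z,2),np.mean(F),np.mean(Z),s["clock"],s["finger_force"])
```

```text
[4.43 4.01 4.7  3.73 4.1  4.64] [69.89 69.88 69.87 69.86 69.85 69.85] 4.269360692226951 69.86502500372957 5.75 2.114567756652832
```

The mean force is 4.3 N, which puts the bar about 5 mm down. It's pressed but not at its stop. I'll lift off, look at the bar, and cross to the round key at a safe height.

>>> {"name": "apply_moves", "arguments": {
  "commands": [
    [[0,0,0,0,0,-0.2,-1],[0,0,0,0,0,-0.3,-1],[0,0,0,0,0,-0.5,-1],[0,0,0,0,0,-0.8,-1],[0,0,0,0,-0.6,-0.2,-1],[0,0,0,0,-1,0,-1],[0,0,0,0,-1,0,-1],[0,0,0,0,-1,0,-1],[0,0,0,0,-1,0,-1],[0,0,0,0,-1,0,-1],[0,0,0,0,-0.9,0,-1],[0,0,0,0.1,0,0,-1]]
  ]
}}

```text
clock: 6.75
tcp_pos: [542.0, -109.5, 109.6]
eef_rot: [-0.0, 0.005, 1.0, -0.001]
force: [0.2, -1.6, 0.2]
width: -0.002
finger_force: 0.0
```

Run:
```python
from h import *
a,R,t,f=cam("scene"); W=cloud(a,R,t,f); z0=np.load("scene0.npz")
s=readout.observe(); print(s["tcp_pos"],s["force"])
m=(cv2.connectedComponentsWithStats((z0["px"].max(-1)<60).astype(np.uint8))[1])
for n,(u,v) in dict(bar=(258,185),sq=(230,181)).items():
    k=cv2.erode((m==m[v,u]).astype(np.uint8),np.ones((3,3)))>0
    print(n,np.nanmedian(W[k][:,2]),np.nanmedian(z0["W"][k][:,2]))
im=np.hstack([cv2.resize(a["pixels"][110:270,130:330],(500,400)),cv2.copyMakeBorder(cv2.resize(cam("wrist")[0]["pixels"],(300,225)),0,175,0,0,0)])
cv2.imwrite("pics/a2.png",im[:,:,::-1])
```

```text
[ 541.51954822 -106.89264555  109.5159756 ] [-0.12977722  0.30354771 -0.96132582]
bar 49.050863150082556 49.071411871505084
sq 48.92258626527787 49.238875226537225
```

View pics/a2.png

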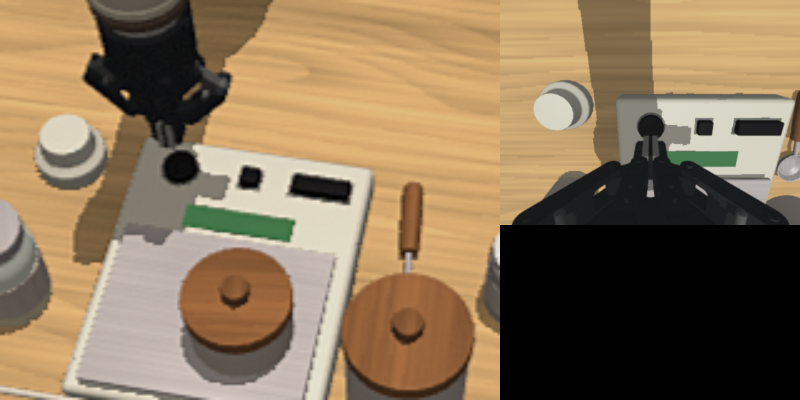

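The bar is back up (depth unchanged at 49.1 mm) and nothing else has moved. The fingertips are above the round key (crop about (170,150), wrist view (650,127)), so I'll go down.

>>> {"name": "apply_moves", "arguments": {
  "commands": [
    [[0,0,0,0,0,0,-1],[0,0,0,0,0,0.5,-1],[0,0,0,0,0,0.5,-1],[0,0,0,0,0,0.3,-1],[0,0,0,0,0,0.1,-1],[0,0,0,0,0,0,-1],[0,0,0,0,0,0,-1]]
  ]
}}

```text
clock: 7.43
tcp_pos: [542.8, -102.8, 81.3]
eef_rot: [-0.0, 0.002, 1.0, 0.0]
force: [-0.4, 0.4, 0.7]
width: -0.004
finger_force: 0.0
```

>>> {"name": "apply_moves", "arguments": {
  "commands": [
    [[0,0,0,0,0,0.15,-1],[0,0,0,0,0,0.1,-1],[0,0,0,0,0,0.1,-1],[0,0,0,0,0,0.1,-1],[0,0,0,0,0,0,-1],[0,0,0,0,0,0,-1],[0,0,0,0,0,0,-1]]
  ]
}}

```text
clock: 8.02
tcp_pos: [543.1, -103.2, 72.9]
eef_rot: [0.0, 0.002, 1.0, -0.0]
force: [-0.2, 0.2, 1.9]
width: 0.0
finger_force: 1.1
```

>>> {"name": "apply_moves", "arguments": {
  "commands": [
    [[0,0,0,0,0,0.08,-1],[0,0,0,0,0,0.07,-1],[0,0,0,0,0,0,-1],[0,0,0,0,0,0,-1],[0,0,0,0,0,0,-1]]
  ]
}}

```text
clock: 8.43
tcp_pos: [543.2, -103.2, 69.9]
eef_rot: [0.0, 0.002, 1.0, -0.0]
force: [-0.1, 0.2, 4.5]
width: -0.0
finger_force: 2.1
```

Run:
```python
from h import *
F=[]
for i in range(6):
    cam("wrist"); s=readout.observe(); F.append(s["force"][2])
print(np.round(F,2),np.mean(F),s["tcp_pos"],s["clock"],s["finger_force"])
```

```text
[3.97 3.95 4.84 4.16 4.66 4.12] 4.283072231549794 [ 543.14339419 -103.18254238   69.8024119 ] 8.7333 2.126658260822296
```

The round key is about 5 mm down at 4.3 N. Now I'll lift straight up and back well clear.

>>> {"name": "apply_moves", "arguments": {
  "commands": [
    [[0,0,0,0,0,-0.2,-1],[0,0,0,0,0,-0.3,-1],[0,0,0,0,0,-0.5,-1],[0,0,0,0,0,-1,-1],[0,0,0,0,0,-1,-1],[0,0,0,0,0,-1,-1],[0,0,0,0.5,0,-1,-1],[0,0,0,0.8,0,-1,-1],[0,0,0,0.8,0,-1,-1],[0,0,0,0.8,0,-0.5,-1],[0,0,0,0.5,0,0,-1],[0,0,0,0,0,0,-1]]
  ]
}}

```text
clock: 9.73
tcp_pos: [472.9, -103.1, 220.2]
eef_rot: [-0.0, 0.002, 1.0, -0.0]
force: [-1.1, 0.4, -0.9]
width: -0.001
finger_force: 0.0
```

>>> {"name": "apply_moves", "arguments": {
  "commands": [
    [[0,0,0,0,0,0,-1],[0,0,0,0,0,0,-1],[0,0,0,0,0,0,-1],[0,0,0,0,0,0,-1],[0,0,0,0,0,0,-1]]
  ]
}}

```text
clock: 10.15
tcp_pos: [475.1, -102.7, 219.0]
eef_rot: [-0.001, 0.002, 1.0, 0.0]
force: [0.6, 0.1, 0.7]
width: -0.002
finger_force: 0.0
```

Run:
```python
from h import *
a,R,t,f=cam("scene"); W=cloud(a,R,t,f); z0=np.load("scene0.npz")
s=readout.observe(); print(s["tcp_pos"],s["force"],s["clock"])
m=(cv2.connectedComponentsWithStats((z0["px"].max(-1)<60).astype(np.uint8))[1])
for n,(u,v) in dict(bar=(258,185),sq=(230,181),round=(202,177)).items():
    k=cv2.erode((m==m[v,u]).astype(np.uint8),np.ones((3,3)))>0
    print(n,np.nanmedian(W[k][:,2]),np.nanmedian(z0["W"][k][:,2]))
cv2.imwrite("pics/a3.png",a["pixels"][:,:,::-1])
```

```text
[ 475.0744707  -102.73943513  219.12328484] [-0.43754361  0.24351857 -0.45534052] 10.2
bar 49.227822184855086 49.071411871505084
sq 48.064746746385715 49.238875226537225
round 48.978519477864346 49.19278654295231
```

View pics/a3.png

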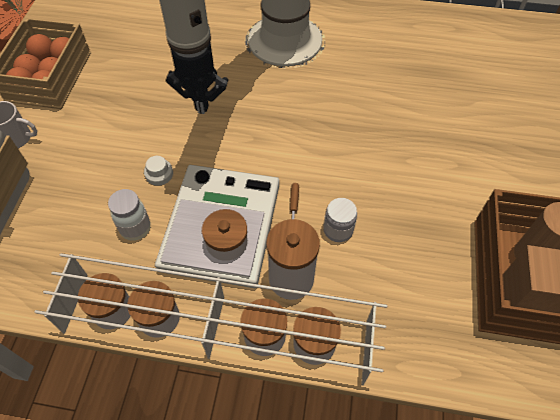

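All the keys are up ((202,177), (230,181), (258,185)), every object is where it started, and the arm is clear at about (200,100). I'll hand in.

```bash
python3 -c "
from station import order; print(order.hand_in())"
```

```text
the job is handed in; nothing more can be done
None
```

I pressed the bar key and then the round key, each about 5 mm down at 4.3 N and each released; both came back up, I kept the fingers off the square key, nothing else moved in the final picture, and I handed in at about 10 s with the arm clear (no verdict came back).

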